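# Sort the baking tools under the cooling rack and click the wash tray home

## Task

Sort the baking tools lying under the wire cooling rack: lay the wooden dowel in the wooden tray, and the steel pastry wheel and the yellow scraper in the white wash tray, each lying flat inside, set down rather than dropped. Then, with all three sorted, gently push the pulled-out wash tray back along its runner until it clicks fully home and stays. Do not bump the rack or ram the tray, and leave the other kitchen things where they are.

Things in the scene. Friction and masses are not known exactly. Their poses are not given: they have to be found in the camera images.
- dowel: round oiled ash rolling dowel (warm brown wood), 26 mm thick, 140 mm long along its x; lies under the wire rack, its end at x = -70 mm nearest the robot (under or just at the rack's front edge). The origin lies on its surface below the middle as it starts and turns with it. Belongs in the wooden tray
- dowel_center (a point): middle of the dowel, on its axis
- pastry_wheel: steel pastry wheel lying flat under the rack, 148 mm long along its x. Black handle 20 mm wide (y) and 18 mm high from x = -70 to +15 mm, nearest the robot; steel fork, then a 46 mm steel disc centred at x = +55 mm. Origin at the height of its underside, 70 mm from the handle's end. Belongs in the wash tray
- scraper: yellow plastic scraper lying flat under the rack, 140 mm long along its x. Handle 20 mm wide (y) and 18 mm high from x = -70 to +20 mm, nearest the robot; blade 56 mm wide and 6 mm thick from x = +15 to +70 mm. Origin at the height of its underside, 70 mm from the handle's end. Belongs in the wash tray
- rack: fixed wire cooling rack standing over the tools: 260 mm deep (x) by 388 mm wide (y), underside 180 mm and top 188 mm above the worktop, wires 42 mm apart. Origin on the worktop under its middle; front edge at x = -130 mm. Legs of 10 mm wire at x = 0 and +126 mm, y = +-190 mm; nothing below the wires in front of x = 0, so tools are reached with the gripper tilted, from the front
- wood_tray: fixed open tray of dark wood, 230 (x) by 170 (y) mm outside, 32 mm high, walls and floor 6 mm. Origin under its centre
- wash_base: fixed steel runner that carries the white wash tray between 22 mm high side rails (y = +-91 mm). Origin on the worktop; the tray slides along its x and is home against the 50 mm high end stop on the +x side
- wash_tray (a joint): how far the white enamel wash tray is pulled out of home along the runner's -x, m: 0 is home against its stop. Slides with about 1.5 N; between about 0.014 and 0.006 a sprung catch must be pushed past (about 6 to 14 N); beyond it the tray snaps home and stays, short of it the tray is pushed out again
- wash_in (a point): centre of the wash tray's inner floor, 15 mm above the worktop, axes as the runner; moves with the tray. Inside 220 (x) by 160 (y) mm; walls 5 mm, their rim 29 mm above this point (44 mm above the worktop)
- wash_front (a point): middle of the outer face of the wash tray's front wall (the -x side, towards the robot), 27 mm above the worktop: push here along +x of the runner
- sugar_pot: bystander: white ceramic sugar pot, 84 mm wide, 87 mm high with its blue flip-top lid; origin under its centre
- mug: bystander: cream enamel mug, 76 mm wide, 85 mm high, handle to its +y; origin under its centre
- spice_jar: bystander: amber glass jar, 44 mm wide, 85 mm high; origin under its centre
- honey_jar: bystander: amber honey jar with yellow cap, 60 mm wide, 80 mm high; origin under its centre
- egg_cup: bystander: blue egg cup, 48 mm wide, 55 mm high; origin under its centre
- wheel_holder: bystander: empty steel stand for a pastry wheel, 70 x 50 mm, 61 mm high; origin under its centre

How it is judged:
By the outcome, as a careful person would: the job done as asked, in the order asked, and still so for the second after the job is handed in, with the robot touching nothing.
It also fails if it takes over 72 s, if anything falls off the work surface, if the arm or the gripper's body presses on something with over 40 N, if the wrist force passes 120 N, or if a joint passes its speed limit or range.

## Robot

A 6-joint arm with a two-finger parallel gripper is mounted at the origin on the work surface. World frame = base frame: x ahead of the robot, y to its left, z up, the work surface at z = 0. Lengths are in mm, angles in rad, forces in N, time in s.
With the tool pointing down it reaches from about 250 to 800 mm from the base axis. Payload 3.9 kg.
Tool frame: the origin (TCP) lies at the very end of the fingers, on their centre line; the grasp point (between the pads) lies 19 mm behind it (arm.pinch_z is the distance from the TCP to the grasp point, in mm); z points along the fingers, y is the line along which they close (so a half turn about z gives the same grasp; the last joint's range is limited). The gripper opens to 85 mm and grips with 20 to 120 N. Pads are 22 mm wide; open, the fingers measure 114 mm over their backs; the gripper's body (76 mm by 85 mm) begins 54 mm behind the grasp point. The pads swing forward as they close: fully open they stand 13 mm farther back than shut.
Start: joints at [-1.329, 0.26, -0.138, 1.173, 0, 1.571], TCP at [125.707, -509.718, 191.504] pointing down, gripper open.
Joint ranges: [-2.78, 2.78], [-0.83, 1.72], [-1.28, 1.37], [-1.9, 2.12], [-1.57, 1.48], [-3.14, 3.14]. Speed limits (rad/s): [2.57, 2.57, 3.14, 3.14, 3.14, 3.14].

## Interface

Orientations are given as a unit quaternion [x, y, z, w].
In Python, from cell import arm, vision, job gives the robot as it stands.
- The arm moves only by the shell command python3 -m creep 'ROWS' [OPENING] [FORCE]. ROWS is JSON, a list of rows, each a list of 2 entries, a list of its own where there are three numbers: the shift along the world's x, y, z normalised to -1 to 1, where 1 is 4 cm, then the turn, a rotation vector about the world's x, y, z normalised to -1 to 1, where 1 is 4 degrees. A call has 1 to 8 rows; each row shifts and turns the commanded pose from where the row before left it; what a row does not reach is not made up. A row lasts 1/12 s, in which the tool goes at most 41.7 mm and 7.16 degrees, less where a joint would pass 70% of its speed; a pose out of reach is approached as far as the arm can. A call with a number of a shift or a turn outside -1 to 1 is refused whole. A call with a gripper value outside its range is refused whole. OPENING is the closure, from -1 (fully open) to 1 (shut), set as the call begins (- or left out, the last holds). The fingers move at their own pace and stop on an object; FORCE is the grip in N (left out, the last holds). Time passes only in rows, so rows that do not move let the fingers close. It gives the time, the measured TCP pose, the force, the opening and the grip force at its end, in the units of the state.
- arm.read_state(): the state, without advancing time (a new reading comes with each control period).
- vision.snapshot(name): name is "scene" or "top"; returns the picture (480x640x3 uint8, blue, green, red); there is no depth.
- vision.get_calibration(name): a dict with "camera_matrix" (3x3 intrinsics, pixels), "R" (3x3) and "t" (3): a world point X has camera coordinates R X + t. Camera axes: x right, y down, z forward; pixel columns grow to the right and rows downward; lengths in mm; the calibration is good to about 2 mm. A picture is of the moment at which its call begins. get_calibration takes no time and is no camera call.
- job.job_done(): hands the job in; it is judged then, once.
Trained networks look in the newest picture that a camera, given by its name, has taken for a name from the list of things; names that differ only in an ending like _2 or _b are one class to them, and where a whole thing is asked for, a point or a joint stands for the part that bears it (a point fixed in the world has none). Each returns a list of dicts, best first, with "confidence" (0 to 1); they miss things now and then, are a little off and sometimes report something else, mostly with a low value. They report only what shows in the picture. A call takes as long as a camera call.
- vision.regions_of(camera, name): "region" (480x640 bool, what is visible of it).
- vision.spot_point(camera, name): "point" ([x, y, z] in mm, in world coordinates, good to about 4 mm: a listed point, or the origin of a listed thing).
The state is a dict: "time_s": time; "q": joint angles; "qvel": joint speeds; "tau": joint torques, N m; "ee_pos": TCP position; "orientation": TCP orientation; "wrist_force": force on the tool from outside, world axes, zero at the start; "wrist_torque": the same for the moment, N m; "opening": finger opening in mm; "grip_force": force on a finger pad.
Only numpy, scipy, OpenCV 4.12 (cv2) and the standard library are available. Lean on these libraries where they do the work, as an engineer would, in place of code of your own. Each camera call takes 0.05 s, during which the arm holds its last target. There are 200 camera calls.

## Working session

There is one attempt and no reset: what is moved stays moved. The work goes in short steps, Python scripts to look and compute and a shell command to move; the robot and the scene stay as the last step left them, time stands still between calls to the robot, and variables do not carry over. Pictures are saved under pics/ and viewed, at most 10 in all, crops included, and the job is handed in when it is done.

```bash
ls; mkdir -p pics
cat > h.py <<'E'
import numpy as np, cv2
from cell import arm, vision, job
from scipy.spatial.transform import Rotation as Rot
def pt(cam,name):
    r=vision.spot_point(cam,name)
    return [(np.round(d['point'],0).tolist(),round(d['confidence'],2)) for d in r[:2]]
def ray(cam,u,v,z):
    c=vision.get_calibration(cam);K=np.array(c['camera_matrix']);R=np.array(c['R']);t=np.array(c['t']).ravel()
    d=R.T@np.linalg.solve(K,[u,v,1]);o=-R.T@t
    return o+d*(z-o[2])/d[2]
def proj(cam,X):
    c=vision.get_calibration(cam);K=np.array(c['camera_matrix']);p=K@(np.array(c['R'])@np.array(X)+np.array(c['t']).ravel())
    return p[:2]/p[2]
def st():
    s=arm.read_state();print(round(s['time_s'],2),np.round(s['ee_pos'],1),np.round(Rot.from_quat(s['orientation']).as_matrix(),3).tolist(),np.round(s['wrist_force'],1),round(s['opening'],1),round(s['grip_force'],1))
E
python3 - <<'E'
from h import *
for c in ('scene','top'):
    im=vision.snapshot(c); cv2.imwrite(f'pics/{c}0.png',im)
    for n in ['dowel_center','pastry_wheel','scraper','rack','wood_tray','wash_base','wash_in','wash_front']: print(c,n,pt(c,n))
for n in ['sugar_pot','mug','spice_jar','honey_jar','egg_cup','wheel_holder']: print(n,pt('top',n))
st()
E
```

```text
pics
scene dowel_center [([610.0, -4.0, 12.0], 0.62)]
scene pastry_wheel [([599.0, -125.0, -1.0], 0.65)]
scene scraper [([610.0, 116.0, -1.0], 0.61)]
scene rack []
scene wood_tray [([391.0, 12.0, -1.0], 0.73), ([511.0, 323.0, 2.0], 0.58)]
scene wash_base [([519.0, -341.0, -0.0], 0.6)]
scene wash_in [([517.0, -346.0, 14.0], 0.75)]
scene wash_front [([401.0, -353.0, 32.0], 0.84)]
top dowel_center [([609.0, -3.0, 13.0], 0.84)]
top pastry_wheel [([593.0, -125.0, -0.0], 0.98)]
top scraper [([611.0, 119.0, 3.0], 0.71)]
top rack [([752.0, -26.0, -1.0], 0.22)]
top wood_tray [([502.0, 326.0, 2.0], 0.89)]
top wash_base [([520.0, -339.0, -4.0], 0.59), ([612.0, 117.0, 4.0], 0.45)]
top wash_in [([516.0, -341.0, 15.0], 0.68)]
top wash_front [([749.0, -25.0, -2.0], 0.67), ([403.0, -357.0, 22.0], 0.64)]
sugar_pot [([734.0, -114.0, 0.0], 0.8)]
mug [([747.0, 91.0, 5.0], 0.66), ([741.0, -114.0, -0.0], 0.15)]
spice_jar [([752.0, -23.0, -3.0], 0.8)]
honey_jar [([387.0, 6.0, 1.0], 0.85), ([740.0, -116.0, -0.0], 0.73)]
egg_cup [([400.0, -96.0, 1.0], 0.58)]
wheel_holder [([370.0, 124.0, -2.0], 0.94)]
1.2 [ 125.7 -509.7  191.5] [[0.971, 0.239, -0.0], [0.239, -0.971, 0.0], [-0.0, -0.0, -1.0]] [ 0.4 -0.3  0.4] 85.4 0.0
```

View pics/scene0.png

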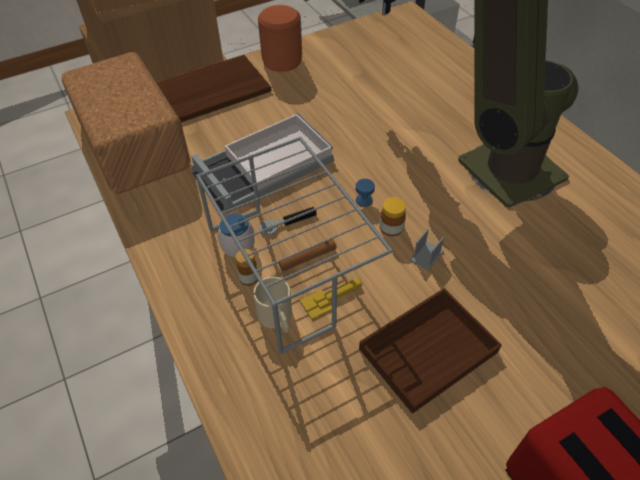

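View pics/top0.png

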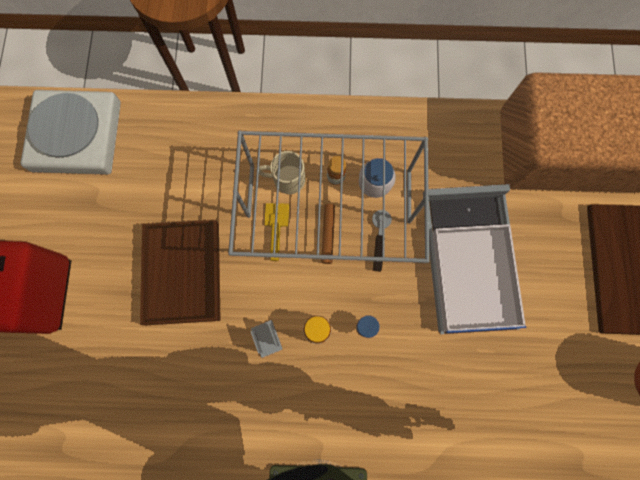

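The top view shows the rack front edge at row ≈260, with the handles of scraper (275,255), dowel (328,250) and wheel (378,265) just at that edge. The wash tray (433–523, 226–332) is slightly yawed, and honey jar, egg cup and wheel holder stand in front. Next I'll measure the axes and edges.

Run:
```python
from h import *
print('rack', [np.round(ray('top',u,v,184)).tolist() for u,v in [(231,255),(427,261),(238,132),(427,137)]])
vision.snapshot('top');vision.snapshot('scene')
for cam in('top','scene'):
  for n,z in [('dowel',13),('pastry_wheel',14),('scraper',14),('wood_tray',32),('wash_tray',44)]:
    for d in vision.regions_of(cam,n)[:1]:
        m=d['region']; v,u=np.nonzero(m)
        P=np.array([ray(cam,a,b,z)[:2] for a,b in zip(u,v)])
        if cam=='top' and 'tray' in n:
            r=cv2.minAreaRect(P.astype(np.float32)); print(cam,n,d['confidence'],np.round(cv2.boxPoints(r)).tolist(),np.round(r[1]));continue
        c=P.mean(0);w,V=np.linalg.eigh(np.cov((P-c).T));a=V[:,1]*np.sign(V[0,1]);s=(P-c)@a
        print(cam,n,round(d['confidence'],2),'c',np.round(c),'yaw',round(np.degrees(np.arctan2(a[1],a[0])),1),'near',np.round(c+a*s.min()),'far',np.round(c+a*s.max()))
print('wash rim',[np.round(ray('top',u,v,44)).tolist() for u,v in [(441,332),(523,327),(510,226),(433,228)]])
```

```text
rack [[520.0, 181.0, 184.0], [520.0, -197.0, 184.0], [776.0, 185.0, 184.0], [777.0, -202.0, 184.0]]
top dowel 0.75 c [612.  -8.] yaw -1.0 near [539.  -6.] far [684.  -9.]
top pastry_wheel 0.69 c [ 609. -128.] yaw -5.4 near [ 527. -120.] far [ 667. -134.]
top scraper 0.83 c [632. 114.] yaw 0.3 near [542. 114.] far [680. 114.]Traceback (most recent call last):
  File "<stdin>", line 8, in <module>
  File "h.py", line 8, in ray
    c=vision.get_calibration(cam);K=np.array(c['camera_matrix']);R=np.array(c['R']);t=np.array(c['t']).ravel()
ValueError: time passes only in moves, steps and waits
```

Run:
```python
from h import *
im=vision.snapshot('top')
cv2.imwrite('pics/c1.png',cv2.resize(im[120:345,215:530],(788,562),interpolation=cv2.INTER_CUBIC))
```

```text
(no output)
```

View pics/c1.png

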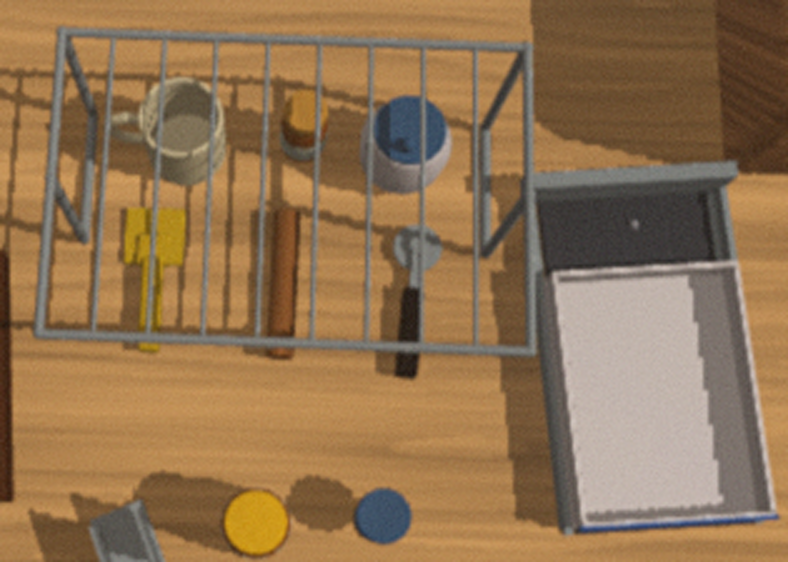

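The crop confirms the dowel (282,357)→(287,210), the wheel handle end (406,376) with its disc at (417,250), the scraper (149,349)→(155,208), and wash rim corners (548,268), (737,261), (777,518), (568,528). All are clear of each other.

```bash
sed -i 's/^def ray/_c={}\ndef cal(n):\n    if n not in _c: _c[n]=vision.get_calibration(n)\n    return _c[n]\ndef ray/; s/c=vision.get_calibration(cam)/c=cal(cam)/' h.py
python3 - <<'E'
from h import *
def C(u,v,z): return np.round(ray('top',215+u/2.5,120+v/2.5,z)[:2])
for n,(a,b),z in [('dowel',((282,357),(287,210)),13),('wheel',((406,376),(417,250)),12),('scraper',((149,349),(155,208)),8)]:
    A,B=C(*a,z),C(*b,z); print(n,A,B,np.degrees(np.arctan2(*(B-A)[::-1])).round(1))
print('rim',[C(*p,44).tolist() for p in [(548,268),(737,261),(777,518),(568,528)]])
print('stop',[C(*p,50).tolist() for p in [(532,178),(737,164)]])
R=[ray('top',*p,32)[:2].round().tolist() for p in [(141,226),(219,221),(220,319),(142,325)]];print('wood',R)
E
python3 -m creep '[[[0,0.5,1],[0,0,-1]],[[0,0.5,1],[0,-1,-1]],[[0.5,1,1],[0,-1,-1]],[[1,1,0],[0,-1,-0.45]],[[1,1,0],[0,-1,0]],[[1,1,0],[0,-1,0]],[[1,1,0],[0,-1,0]],[[0.5,1,0],[0,-1,0]]]' -1 80; python3 -c "
from h import *
st()"
```

```text
dowel [540.  -9.] [681. -10.] -0.4
wheel [ 526. -124.] [ 646. -133.] -4.3
scraper [544. 114.] [680. 115.] 0.4
rim [[624.0, -248.0], [636.0, -419.0], [407.0, -441.0], [393.0, -260.0]]
stop [[707.0, -233.0], [727.0, -422.0]]
wood [[609.0, 423.0], [626.0, 244.0], [404.0, 225.0], [385.0, 395.0]]
time_s: 2.22
ee_pos: [278.0, -289.4, 294.6]
orientation: [0.97, -0.0, 0.244, 0.008]
wrist_force: [0.1, 0.0, 0.6]
opening: 85.5
grip_force: 0.0
2.22 [ 278.  -289.4  294.6] [[0.881, -0.005, 0.473], [0.003, -1.0, -0.016], [0.473, 0.016, -0.881]] [0.1 0.  0.6] 85.5 0.0
```

```bash
python3 -m creep '[[[0.63,0.525,-0.58],[0,-1,0]],[[0.63,0.525,-0.58],[0,-1,0]],[[0.63,0.525,-0.58],[0,-1,0]],[[0.63,0.525,-0.58],[0,0,-1]],[[0.63,0.525,-0.58],[0,0,0]],[[0.63,0.525,-0.58],[0,0,0]],[[0.63,0.525,-0.58],[0,0,0]],[[0.63,0.525,-0.58],[0,0,0]]]'; python3 -m creep '[[[0,0,0],[0,0,0]],[[0,0,0],[0,0,0]]]';python3 -c "
from h import *
st()"
```

```text
time_s: 2.88
ee_pos: [471.4, -126.5, 114.2]
orientation: [0.94, -0.025, 0.34, 0.017]
wrist_force: [0.7, -0.8, -0.1]
opening: 85.3
grip_force: 0.0
time_s: 3.05
ee_pos: [469.8, -124.5, 111.3]
orientation: [0.941, -0.022, 0.337, 0.014]
wrist_force: [0.3, -0.2, -0.2]
opening: 85.6
grip_force: 0.0
3.05 [ 469.8 -124.5  111.3] [[0.772, -0.051, 0.633], [-0.032, -0.999, -0.042], [0.635, 0.012, -0.773]] [ 0.3 -0.2 -0.2] 85.6 0.0
```

```bash
python3 -m creep '[[[0.17,0,-0.6],[0,0,0]],[[0.17,0,-0.6],[0,0,0]],[[0.17,0,-0.6],[0,0,0]],[[0.17,0,-0.4],[0,0,0]],[[0.4,0,-0.2],[0,0,0]],[[0.4,0,0],[0,0,0]],[[0,0,0],[0,0,0]],[[0,0,0],[0,0,0]]]';python3 -c "
from h import *
im=vision.snapshot('scene'); cv2.imwrite('pics/s1.png',cv2.resize(im[100:340,180:500],(800,600)))
st()"
```

```text
time_s: 3.72
ee_pos: [530.6, -130.0, 18.8]
orientation: [0.94, -0.026, 0.34, 0.017]
wrist_force: [-0.4, 0.3, -0.0]
opening: 85.2
grip_force: 0.0
3.77 [ 529.4 -129.4   18.4] [[0.768, -0.06, 0.637], [-0.037, -0.998, -0.049], [0.639, 0.014, -0.769]] [-0.5 -0.2 -0.4] 85.2 0.0
```

View pics/s1.png

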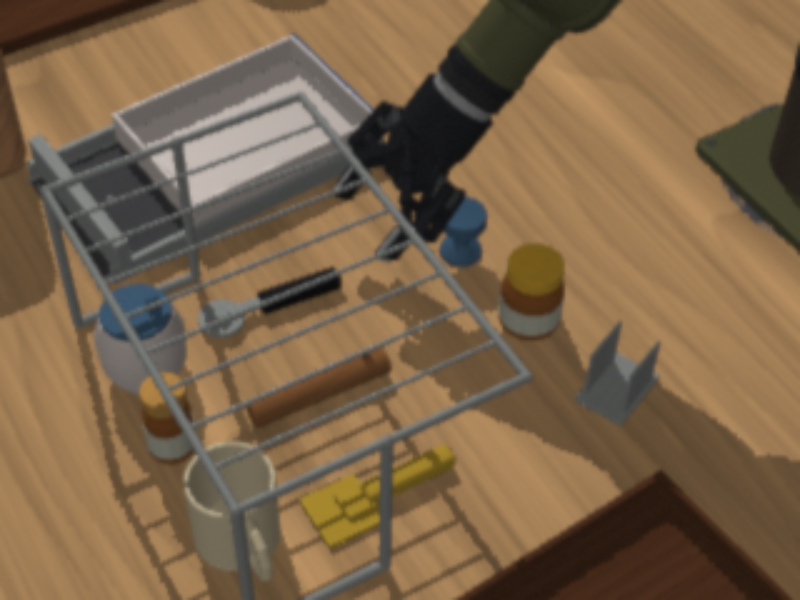

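The gripper stands at the rack's front. Its fingertips are at (345,190) and (385,252) in the crop, and the wheel handle end is at (340,283). I'll check this by projection.

```bash
python3 -c "
from h import *
f=lambda X:np.round((proj('scene',X)-[180,100])*2.5).tolist()
print(f([526,-124,9]),f([566,-127,9]),f([651,-133,9]),f([519,-129,28]),f([519,-86,28]),f([519,-172,28]))
def C(u,v,z): return np.round(ray('scene',180+u/2.5,100+v/2.5,z)[:2])
print('wheel near',C(338,281,10),'disc',C(222,318,8),'dowel',C(386,362,13),C(252,410,13),'scr',C(450,460,10),C(325,520,6))
print(pt('top','pastry_wheel'),pt('scene','pastry_wheel'))
"
```

```text
[336.0, 273.0] [299.0, 286.0] [219.0, 314.0] [340.0, 254.0] [361.0, 282.0] [319.0, 226.0]
wheel near [ 530. -112.] disc [ 650. -128.] dowel [542.   2.] [677. -11.] scr [547. 125.] [673. 122.]
[] [([599.0, -132.0, 2.0], 0.75)]
```

```bash
python3 -c "
from h import *
a=vision.snapshot('scene');b=vision.snapshot('top')
c=cal('scene');print(a.shape,np.round(c['camera_matrix'],1).tolist(),np.round(-np.array(c['R']).T@np.array(c['t']).ravel()))
c=cal('top');print(np.round(c['camera_matrix'],1).tolist(),np.round(-np.array(c['R']).T@np.array(c['t']).ravel()))
for im,n in((a,'scene'),(b,'top')):
    for X in ([526,-124,9],[521,-86,28],[521,-172,28],[529,-129,18]):
        p=proj(n,X);im[int(p[1]),int(p[0])]=(0,0,255)
A=cv2.resize(a[140:250,250:360],(400,400),interpolation=0);p=proj('top',[526,-124,9]).astype(int);print(p)
B=cv2.resize(b[p[1]-50:p[1]+60,p[0]-50:p[0]+60],(400,400),interpolation=0)
cv2.imwrite('pics/d1.png',np.hstack([A,B]))
"
```

```text
(480, 640, 3) [[573.6, 0.0, 315.3], [0.0, 573.6, 242.8], [0.0, 0.0, 1.0]] [ 972.  724. 1063.]
[[461.0, 0.0, 317.5], [0.0, 461.0, 243.8], [0.0, 0.0, 1.0]] [ 359.    7. 1059.]
[377 270]
```

View pics/d1.png

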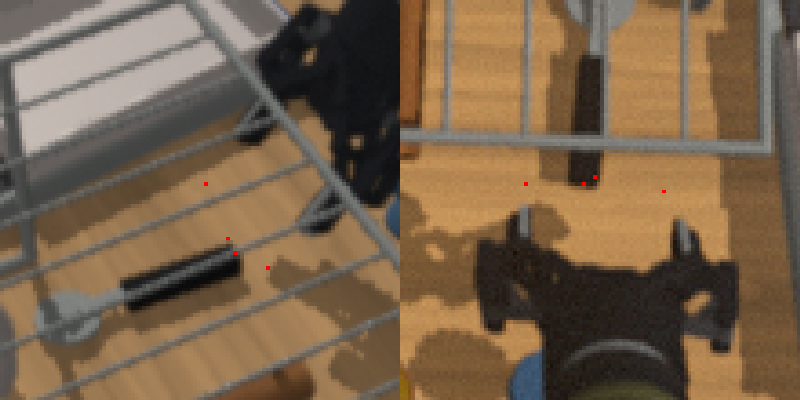

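```bash
python3 -c "
from h import *
for z in (10,20,30,40,50,60): print(z,ray('scene',327,190.6,z).round(),ray('top',382.3,279.4,z).round())
"
```

```text
10 [ 468. -163.   10.] [ 506. -135.   10.]
20 [ 473. -154.   20.] [ 504. -134.   20.]
30 [ 478. -146.   30.] [ 503. -132.   30.]
40 [ 483. -137.   40.] [ 502. -131.   40.]
50 [ 487. -129.   50.] [ 500. -130.   50.]
60 [ 492. -121.   60.] [ 499. -128.   60.]
```

```bash
python3 -m creep '[[[0,0,0],[0,0,0]],[[0,0,0],[0,0,0]],[[0,0,0],[0,0,0]],[[0,0,0],[0,0,0]],[[0,0,0],[0,0,0]],[[0,0,0],[0,0,0]]]' 0.2;python3 -c "
from h import *
a=vision.snapshot('scene');b=vision.snapshot('top');st()
for im,n in((a,'scene'),(b,'top')):
    for X in ([526,-124,9],[529,-129,18]):
        p=proj(n,X);im[int(p[1]),int(p[0])]=(0,0,255)
A=cv2.resize(a[140:250,250:360],(400,400),interpolation=0)
B=cv2.resize(b[220:330,327:437],(400,400),interpolation=0)
cv2.imwrite('pics/d2.png',np.hstack([A,B]))
"
```

```text
time_s: 4.47
ee_pos: [529.6, -127.8, 17.6]
orientation: [0.94, -0.025, 0.339, 0.016]
wrist_force: [-1.1, -0.5, 0.4]
opening: 34.1
grip_force: 0.0
4.57 [ 529.6 -127.8   17.5] [[0.769, -0.057, 0.636], [-0.036, -0.998, -0.047], [0.638, 0.013, -0.77]] [ 0.2 -0.3  0.1] 33.8 0.0
```

View pics/d2.png

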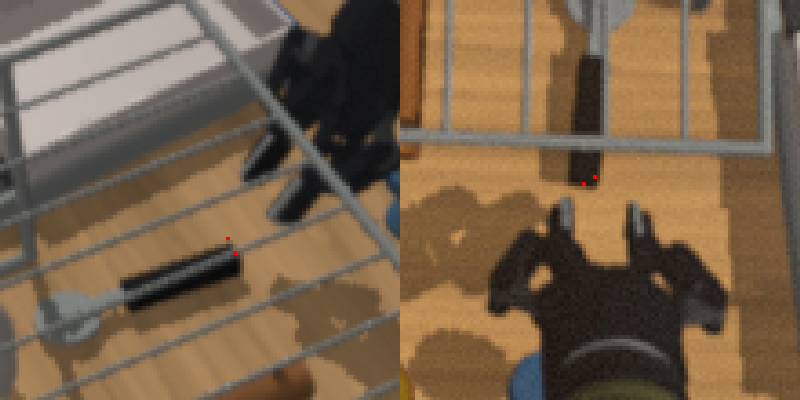

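```bash
python3 -c "
from h import *
from scipy.optimize import least_squares as L
print(arm.pinch_z)
T=np.array([529.6,-127.8,17.6]);z=np.array([.637,-.047,-.77])
def tri(s,t): 
    X=L(lambda X:np.r_[proj('scene',X)-s,proj('top',X)-t],T);d=X.x-T;return X.x.round(),X.fun.round(1),'along',round(d@z,1)
f=lambda u,v:(250+u/3.636,140+v/3.636); g=lambda u,v:(327+(u-400)/3.636,220+v/3.636)
print(tri(f(247,178),g(632,205)),tri(f(282,218),g(567,203)))
print(tri(f(245,142),g(680,224)),tri(f(308,230),g(522,210)))
"
```

```text
18.700000000000003
(array([ 506., -147.,   50.]), array([-1.1, -0.3, -0.7,  0.8]), 'along', np.float64(-39.5)) (array([ 504., -106.,   49.]), array([-2.1, -0.5, -1.3,  1.5]), 'along', np.float64(-40.9))
(array([ 494., -174.,   55.]), array([-1.6, -0.5, -1. ,  1.1]), 'along', np.float64(-49.9)) (array([499., -79.,  59.]), array([-1.5, -0.4, -0.9,  1.1]), 'along', np.float64(-53.6))
```

The fingertips triangulate about 40 mm behind the reported TCP, so I'll feel for the worktop carefully to find out.

```bash
python3 -m creep '[[[0,0.05,-0.1],[0,0,0]],[[0,0.05,-0.1],[0,0,0]],[[0,0,0],[0,0,0]],[[0,0,0],[0,0,0]]]' 0.2 | grep -E 'ee|wrist'; python3 -m creep '[[[0,0,-0.1],[0,0,0]],[[0,0,0],[0,0,0]],[[0,0,0],[0,0,0]]]' | grep -E 'ee|wrist'
```

```text
ee_pos: [528.9, -123.4, 8.7]
wrist_force: [0.6, -0.5, -0.1]
ee_pos: [529.4, -123.8, 5.2]
wrist_force: [-0.7, -0.8, 0.5]
```

```bash
for i in 1 ; do python3 -m creep '[[[0,0,-0.07],[0,0,0]],[[0,0,0],[0,0,0]],[[0,0,0],[0,0,0]]]' | grep -E 'ee|wrist'; python3 -m creep '[[[0,0,-0.07],[0,0,0]],[[0,0,0],[0,0,0]],[[0,0,0],[0,0,0]]]' | grep -E 'ee|wrist'; done; python3 -c "
from h import *
a=vision.snapshot('scene');b=vision.snapshot('top');st()
A=cv2.resize(a[140:250,250:360],(400,400),interpolation=0)
B=cv2.resize(b[220:330,327:437],(400,400),interpolation=0)
cv2.imwrite('pics/d3.png',np.hstack([A,B]))
"
```

```text
ee_pos: [529.4, -123.9, 2.6]
wrist_force: [-0.0, 0.3, 0.5]
ee_pos: [529.4, -123.8, -0.2]
wrist_force: [-0.4, -0.3, 0.1]
5.75 [ 529.6 -123.9   -0. ] [[0.769, -0.057, 0.637], [-0.036, -0.998, -0.047], [0.638, 0.013, -0.77]] [-0.3 -0.2  0.1] 34.0 0.0
```

View pics/d3.png

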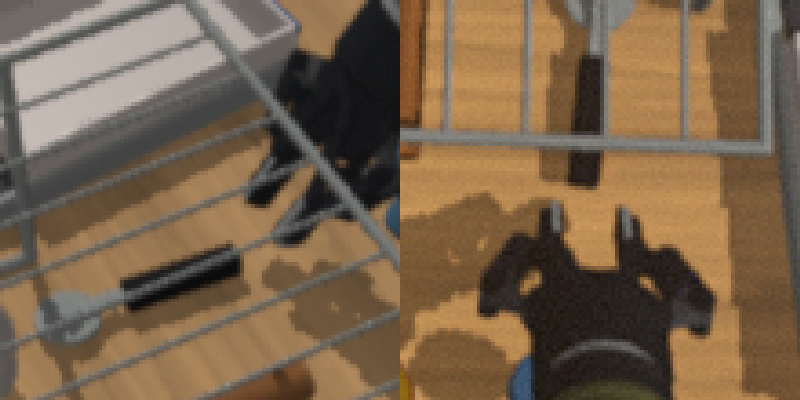

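The tips, at (250,205) and (285,243) on the left, still float above the worktop at reported z = 0 with no contact. The reported TCP is therefore biased, and I'll keep feeling downward.

```bash
python3 -m creep '[[[0,0,-0.1],[0,0,0]],[[0,0,-0.1],[0,0,0]],[[0,0,0],[0,0,0]],[[0,0,0],[0,0,0]]]' | grep -E 'ee|wrist'; python3 -m creep '[[[0,0,-0.1],[0,0,0]],[[0,0,0],[0,0,0]],[[0,0,0],[0,0,0]]]' | grep -E 'ee|wrist';python3 -m creep '[[[0,0,-0.1],[0,0,0]],[[0,0,0],[0,0,0]],[[0,0,0],[0,0,0]]]' | grep -E 'ee|wrist'
```

```text
ee_pos: [529.1, -123.7, -8.7]
wrist_force: [-0.6, -0.9, -0.8]
ee_pos: [529.4, -123.8, -12.4]
wrist_force: [-0.2, 0.7, -1.0]
ee_pos: [529.4, -123.8, -16.3]
wrist_force: [-0.1, -0.4, 0.2]
```

```bash
python3 -m creep '[[[0,0,-0.1],[0,0,0]],[[0,0,0],[0,0,0]],[[0,0,0],[0,0,0]]]' | grep -E 'ee|wrist'; python3 -m creep '[[[0,0,-0.07],[0,0,0]],[[0,0,0],[0,0,0]],[[0,0,0],[0,0,0]]]' | grep -E 'ee|wrist'; python3 -c "
from h import *
a=vision.snapshot('scene');b=vision.snapshot('top')
A=cv2.resize(a[140:250,250:360],(400,400),interpolation=0)
B=cv2.resize(b[220:330,327:437],(400,400),interpolation=0)
cv2.imwrite('pics/d4.png',np.hstack([A,B]))
"
```

```text
ee_pos: [529.3, -123.8, -20.4]
wrist_force: [0.0, -0.8, -0.8]
ee_pos: [529.4, -123.8, -23.0]
wrist_force: [-0.2, 0.4, -0.3]
```

View pics/d4.png

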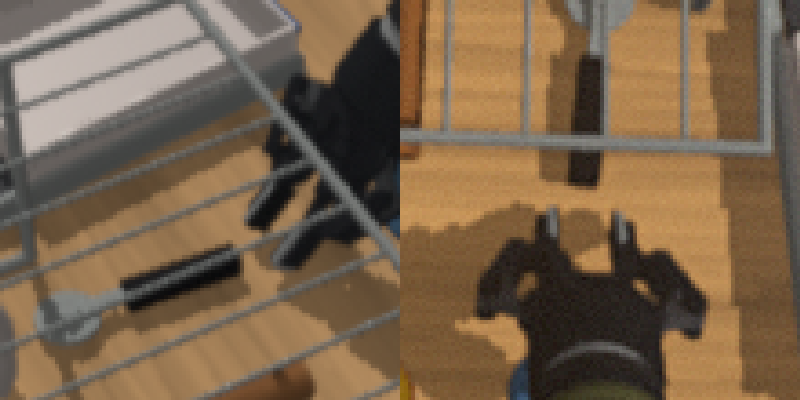

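The tips, now at (250,225), (285,265) left and (553,208), (618,213) right, are nearer the wood and still not touching. I'll triangulate again.

```bash
python3 -c "
from h import *
from scipy.optimize import least_squares as L
T=np.array([529.4,-123.8,-23]);z=np.array([.637,-.047,-.77])
def tri(s,t): 
    X=L(lambda X:np.r_[proj('scene',X)-s,proj('top',X)-t],T);d=X.x-T;return X.x.round(),X.fun.round(1),'off',d.round(1)
f=lambda u,v:(250+u/3.636,140+v/3.636); g=lambda u,v:(327+(u-400)/3.636,220+v/3.636)
print(tri(f(250,225),g(618,213)),tri(f(278,264),g(550,210)))
"
python3 -m creep '[[[0,0,-0.07],[0,0,0]],[[0,0,0],[0,0,0]],[[0,0,0],[0,0,0]]]' | grep -E 'ee|wrist'; python3 -m creep '[[[0,0,-0.07],[0,0,0]],[[0,0,0],[0,0,0]],[[0,0,0],[0,0,0]]]' | grep -E 'ee|wrist'
```

```text
(array([ 506., -144.,    7.]), array([-1.3, -0.4, -0.8,  0.9]), 'off', array([-23.1, -20.5,  29.8])) (array([ 507., -102.,    8.]), array([-1. , -0.3, -0.6,  0.7]), 'off', array([-22.1,  22.1,  30.8]))
ee_pos: [529.4, -123.8, -25.8]
wrist_force: [-0.2, -0.9, -0.1]
ee_pos: [530.1, -123.8, -26.4]
wrist_force: [-10.5, 0.0, 20.7]
```

Contact comes at reported z ≈ -26, so the true fingertip (part-open) lies at TCP + (-22, 0, +30). I'll use that offset from here and take the wheel.

```bash
python3 -m creep '[[[0,0,0.19],[0,0,0]],[[0,0,0],[0,0,0]],[[0.4,0,0],[0,0,0]],[[0.45,-0.05,0],[0,0,0]],[[0.45,-0.05,0],[0,0,0]],[[0.35,0,0],[0,0,0]],[[0,0,0],[0,0,0]],[[0,0,0],[0,0,0]]]' 0.05 80; python3 -m creep '[[[0,0,0],[0,0,0]],[[0,0,0],[0,0,0]],[[0,0,0],[0,0,0]],[[0,0,0],[0,0,0]],[[0,0,0],[0,0,0]],[[0,0,0],[0,0,0]]]' 1 80; python3 -c "
from h import *
a=vision.snapshot('scene');b=vision.snapshot('top')
A=cv2.resize(a[140:250,250:360],(400,400),interpolation=0)
B=cv2.resize(b[200:310,327:437],(400,400),interpolation=0)
cv2.imwrite('pics/d5.png',np.hstack([A,B]))
"
```

```text
time_s: 8.35
ee_pos: [596.0, -127.8, -21.0]
orientation: [0.94, -0.024, 0.339, 0.016]
wrist_force: [-0.1, 0.1, 0.0]
opening: 40.3
grip_force: 0.0
time_s: 8.85
ee_pos: [595.0, -127.9, -21.0]
orientation: [0.94, -0.025, 0.339, 0.016]
wrist_force: [0.5, 1.0, 0.0]
opening: 17.5
grip_force: 78.3
```

```bash
python3 -m creep '[[[0,0,0.15],[0,0,0]],[[0,0,0.25],[0,0,0]],[[0,0,0.25],[0,0,0]],[[0,0,0],[0,0,0]]]' | grep -E 'ee|wrist|open|grip'; python3 -c "
from h import *
vision.snapshot('scene');print(pt('scene','pastry_wheel'))"
python3 -m creep '[[[-0.3,0,0.1],[0,0,0]],[[-0.5,0,0.3],[0,0,0]],[[-0.5,0,0.35],[0,0,0]],[[-0.5,0,0.35],[0,0,0]],[[-0.5,0,0.35],[0,0,0]],[[-0.6,0,0],[0,0,0]],[[-0.6,0,0],[0,0,0]],[[-0.6,0,0],[0,0,0]]]' | grep -E 'ee|wrist|open|grip'; python3 -m creep '[[[-0.3,0,0],[0,0,0]],[[0,0,0],[0,0,0]],[[0,0,0],[0,0,0]]]'| grep -E 'ee|wrist|open|grip'; python3 -c "
from h import *
vision.snapshot('scene');vision.snapshot('top');print(pt('scene','pastry_wheel'),pt('top','pastry_wheel'))
for d in vision.regions_of('top','pastry_wheel')[:1]:
  v,u=np.nonzero(d['region']);print(u.min(),u.max(),v.min(),v.max(), d['confidence'],[np.round(ray('top',u[v<v.min()+3].mean(),v.min(),z)).tolist() for z in (30,80)])"
```

```text
ee_pos: [597.1, -128.3, 7.8]
wrist_force: [1.1, -0.7, -0.6]
opening: 18.0
grip_force: 78.3
[([604.0, -126.0, 29.0], 0.71)]
ee_pos: [430.6, -127.9, 64.1]
wrist_force: [-19.0, 10.5, -15.8]
opening: 17.9
grip_force: 78.5
ee_pos: [421.3, -130.2, 67.6]
wrist_force: [0.9, 0.3, -1.4]
opening: 18.0
grip_force: 78.4
[([429.0, -130.0, 94.0], 0.86)] [([421.0, -128.0, 86.0], 0.77)]
377 398 276 344 0.71 [[511.0, -143.0, 30.0], [504.0, -136.0, 80.0]]
```

```bash
python3 -m creep '[[[-0.1,0,0.8],[0,0,0]],[[0,-0.8,0],[0,0,1]],[[0,-0.9,0],[0,0,1]],[[0,-0.9,0],[0,0,0.25]],[[0,-0.9,0],[0,0,0]],[[0,-0.9,0],[0,0,0]],[[0,-0.9,0],[0,0,0]],[[0,-0.9,0],[0,0,0]]]' | grep -E 'ee|wrist|open|grip'; python3 -m creep '[[[0.5,0,0],[0,0,0]],[[0.8,0,-0.2],[0,0,0]],[[0.8,0,-0.5],[0,0,0]],[[0.7,0,-0.5],[0,0,0]],[[0,0,-0.5],[0,0,0]],[[0,0,0],[0,0,0]],[[0,0,0],[0,0,0]]]'; python3 -c "
from h import *
vision.snapshot('scene');vision.snapshot('top');print(pt('scene','pastry_wheel'),pt('top','pastry_wheel'));st()
for d in vision.regions_of('top','pastry_wheel')[:1]:
  v,u=np.nonzero(d['region']);print(u.min(),u.max(),v.min(),v.max(), d['confidence'],[np.round(ray('top',u[v<v.min()+3].mean(),v.min(),z)).tolist() for z in (30,50)])"
```

```text
ee_pos: [417.5, -370.6, 97.4]
wrist_force: [0.7, 0.5, 0.4]
opening: 18.1
grip_force: 78.4
time_s: 11.8
ee_pos: [528.7, -366.7, 27.9]
orientation: [0.942, 0.042, 0.333, -0.012]
wrist_force: [0.0, 0.2, -1.0]
opening: 17.7
grip_force: 78.4
[([534.0, -368.0, 50.0], 0.66)] [([528.0, -364.0, 53.0], 0.86)]
12.0 [ 530.  -370.3   32.1] [[0.771, 0.085, 0.631], [0.074, -0.996, 0.044], [0.632, 0.013, -0.775]] [ 0.2  0.1 -0.3] 18.1 78.4
479 500 233 288 0.77 [[618.0, -375.0, 30.0], [613.0, -368.0, 50.0]]
```

```bash
python3 -m creep '[[[0.1,-0.28,-0.15],[0,0,0]],[[0,0,-0.25],[0,0,0]],[[0,0,-0.25],[0,0,0]],[[0,0,-0.15],[0,0,0]],[[0,0,0],[0,0,0]],[[0,0,0],[0,0,0]]]'| grep -E 'ee|wrist'; python3 -m creep '[[[0,0,-0.05],[0,0,0]],[[0,0,0],[0,0,0]],[[0,0,0],[0,0,0]]]'| grep -E 'ee|wrist';python3 -m creep '[[[0,0,-0.05],[0,0,0]],[[0,0,0],[0,0,0]],[[0,0,0],[0,0,0]]]'| grep -E 'ee|wrist'
```

```text
ee_pos: [533.8, -381.0, -1.4]
wrist_force: [0.3, 0.3, -0.1]
ee_pos: [534.1, -380.9, -2.8]
wrist_force: [-0.2, 1.3, -1.2]
ee_pos: [533.9, -380.5, -5.2]
wrist_force: [-0.3, -0.5, -1.3]
```

```bash
python3 -m creep '[[[0,0,-0.05],[0,0,0]],[[0,0,0],[0,0,0]],[[0,0,0],[0,0,0]]]'| grep -E 'ee|wrist'; python3 -c "
from h import *
vision.snapshot('scene');vision.snapshot('top');print(pt('scene','pastry_wheel'),pt('top','pastry_wheel'),pt('top','wash_in'),pt('scene','wash_in'))"
```

```text
ee_pos: [534.4, -380.9, -6.8]
wrist_force: [1.0, 0.3, 0.6]
[([540.0, -382.0, 19.0], 0.7)] [([533.0, -379.0, 14.0], 0.63)] [([516.0, -342.0, 14.0], 0.76), ([400.0, -358.0, 23.0], 0.58)] [([519.0, -346.0, 13.0], 0.96)]
```

```bash
python3 -m creep '[[[0,0,-0.03],[0,0,0]],[[0,0,0],[0,0,0]],[[0,0,0],[0,0,0]]]'| grep -E 'ee|wrist'; python3 -m creep '[[[0,0,0],[0,0,0]],[[0,0,0],[0,0,0]],[[0,0,0],[0,0,0]],[[0,0,0],[0,0,0]],[[0,0,0.2],[0,0,0]],[[0,0,0.5],[0,0,0]],[[0,0,0.8],[0,0,0]],[[0,0,0.8],[0,0,0]]]' 0.3; python3 -c "
from h import *
vision.snapshot('scene');vision.snapshot('top');print(pt('scene','pastry_wheel'),pt('top','pastry_wheel'),pt('top','wash_in'));st()
for n,z in (('dowel',13),('scraper',10)):
 for d in vision.regions_of('scene',n)[:1]:
  v,u=np.nonzero(d['region']);k=u>u.max()-4;print(n,d['confidence'],ray('scene',u[k].mean(),v[k].mean(),z).round(),ray('scene',u.mean(),v.mean(),z).round())
print(pt('top','dowel_center'),pt('top','scraper'))"
```

```text
ee_pos: [535.3, -380.8, -6.8]
wrist_force: [1.0, 1.1, 5.3]
time_s: 14.52
ee_pos: [532.9, -379.5, 83.5]
orientation: [0.942, 0.042, 0.334, -0.01]
wrist_force: [1.0, -1.6, -0.3]
opening: 29.6
grip_force: 0.0
[([542.0, -381.0, 17.0], 0.81)] [([535.0, -378.0, 14.0], 0.6)] [([517.0, -345.0, 13.0], 0.66)]
14.77 [ 533.6 -380.4   83.7] [[0.772, 0.086, 0.63], [0.074, -0.996, 0.045], [0.631, 0.012, -0.776]] [-0.4 -0.1 -0.7] 29.8 0.0
dowel 0.87 [544.  -1.  13.] [609.  -4.  13.]
scraper 0.7 [ 467. -397.   10.] [ 535. -398.   10.]
[([611.0, -5.0, 13.0], 0.72)] [([612.0, 117.0, 2.0], 0.65)]
```

```bash
python3 -m creep '[[[-0.4,0,0.5],[0,0,0]],[[-0.9,0,0],[0,0,0]],[[-0.3,0.9,0],[0,0,-1]],[[0,1,0],[0,0,-0.2]],[[0,1,0],[0,0,0]],[[0,1,0],[0,0,0]],[[0,1,0],[0,0,0]],[[0,1,0],[0,0,0]]]' -0.35| grep -E 'ee|wrist|open'; python3 -m creep '[[[0,1,0],[0,0,0]],[[0,1,0],[0,0,0]],[[0,0.8,0],[0,0,0]],[[0,0.5,0],[0,0,0]],[[0,0,0],[0,0,0]],[[0,0,0],[0,0,0]]]'; python3 -c "
from h import *
vision.snapshot('top');print(pt('top','egg_cup'),pt('top','honey_jar'))"
```

```text
ee_pos: [468.6, -143.1, 102.6]
wrist_force: [0.7, 0.4, 0.1]
opening: 57.6
time_s: 16.13
ee_pos: [469.2, -10.9, 102.8]
orientation: [0.942, 0.005, 0.334, 0.005]
wrist_force: [-0.6, 0.1, -0.5]
opening: 57.5
grip_force: 0.0
[([400.0, -96.0, -0.0], 0.51), ([608.0, -7.0, 1.0], 0.16)] [([390.0, 5.0, 1.0], 0.4)]
```

```bash
python3 -m creep '[[[0.6,0.04,-0.4],[0,0,0]],[[0.65,0.04,-0.6],[0,0,0]],[[0.65,0.04,-0.7],[0,0,0]],[[0,0,0],[0,0,0]],[[0,0,0],[0,0,0]]]'| grep -E 'ee|wrist'; python3 -m creep '[[[0.4,0,-0.35],[0,0,0]],[[0.4,0,-0.35],[0,0,0]],[[0.4,0,-0.35],[0,0,0]],[[0.35,0,-0.3],[0,0,0]],[[0,0,0],[0,0,0]],[[0,0,0],[0,0,0]]]'
```

```text
ee_pos: [544.5, -9.7, 30.1]
wrist_force: [-1.1, 0.5, 0.9]
time_s: 17.2
ee_pos: [608.0, -9.1, -16.6]
orientation: [0.942, 0.002, 0.336, 0.006]
wrist_force: [-1.4, -0.1, 0.3]
opening: 57.5
grip_force: 0.0
```

```bash
python3 -m creep '[[[0,0.05,-0.12],[0,0,0]],[[0,0,0],[0,0,0]],[[0,0,0],[0,0,0]]]'| grep -E 'ee|wrist'; python3 -m creep '[[[0,0,0],[0,0,0]],[[0,0,0],[0,0,0]],[[0,0,0],[0,0,0]],[[0,0,0],[0,0,0]],[[0,0,0],[0,0,0]],[[0,0,0],[0,0,0]],[[0,0,0],[0,0,0]]]' 1 80;  python3 -m creep '[[[0,0,0.15],[0,0,0]],[[0,0,0.25],[0,0,0]],[[0,0,0.2],[0,0,0]],[[0,0,0],[0,0,0]],[[0,0,0],[0,0,0]]]' | grep -E 'ee|wrist|open|grip';python3 -c "
from h import *
vision.snapshot('scene');vision.snapshot('top');print(pt('scene','dowel_center'),pt('top','dowel_center'))"
```

```text
ee_pos: [606.9, -5.9, -22.4]
wrist_force: [0.0, 0.1, 0.0]
time_s: 18.03
ee_pos: [608.0, -5.9, -22.5]
orientation: [0.942, 0.003, 0.336, 0.005]
wrist_force: [-4.3, 0.2, 6.7]
opening: 23.1
grip_force: 77.8
ee_pos: [608.4, -5.8, 1.5]
wrist_force: [0.7, -0.1, -0.4]
opening: 23.1
grip_force: 78.3
[([607.0, -6.0, 37.0], 0.71)] [([611.0, -2.0, 37.0], 0.71)]
```

```bash
python3 -m creep '[[[-0.5,0,0.1],[0,0,0]],[[-0.6,0,0.15],[0,0,0]],[[-0.6,0,0.6],[0,0,0]],[[-0.3,0,0.6],[0,0,0]],[[-0.2,0,0.6],[0,0,0]],[[-0.7,0,0],[0,0,0]],[[-0.7,0,0],[0,0,0]],[[-0.7,0,0],[0,0,0]]]' | grep -E 'ee|wrist|open|grip'; python3 -m creep '[[[-0.25,0,0],[0,0,0]],[[0,0,0],[0,0,0]],[[0,0,0],[0,0,0]]]'| grep -E 'ee|wrist|open|grip'; python3 -c "
from h import *
vision.snapshot('scene');vision.snapshot('top');print(pt('scene','dowel_center'),pt('top','dowel_center'),pt('top','honey_jar'),pt('scene','wood_tray'),pt('top','wood_tray'))"
```

```text
ee_pos: [434.9, -5.8, 82.9]
wrist_force: [6.6, -0.1, -0.1]
opening: 23.2
grip_force: 78.2
ee_pos: [427.5, -5.9, 86.0]
wrist_force: [-0.2, 0.2, -0.4]
opening: 23.1
grip_force: 78.4
[([432.0, -2.0, 120.0], 0.85)] [([432.0, -4.0, 123.0], 0.82)] [([387.0, 6.0, -2.0], 0.65)] [([511.0, 324.0, 2.0], 0.98)] [([505.0, 324.0, -1.0], 0.82)]
```

```bash
python3 -m creep '[[[0,0.4,0.4],[0,0,0]],[[0,0.9,0.2],[0,0,0]],[[0,1,0],[0,0,0]],[[0,1,0],[0,0,0]],[[0,1,0],[0,0,0]],[[0,1,0],[0,0,1]],[[0,1,0],[0,0,0.5]],[[0,1,0],[0,0,0]]]' | grep -E 'ee|wrist|open|grip'; python3 -m creep '[[[0.3,0.8,0],[0,0,0]],[[0.7,0.2,0],[0,0,0]],[[0.8,0,-0.4],[0,0,0]],[[0.6,0,-0.7],[0,0,0]],[[0.1,0,-0.7],[0,0,0]],[[0,0,0],[0,0,0]],[[0,0,0],[0,0,0]]]'; python3 -c "
from h import *
vision.snapshot('scene');vision.snapshot('top');print(pt('scene','dowel_center'),pt('top','dowel_center'));st()"
```

```text
ee_pos: [446.6, 135.6, 109.3]
wrist_force: [-0.2, -0.9, -0.9]
opening: 23.2
grip_force: 78.7
time_s: 21.17
ee_pos: [549.3, 157.2, 33.9]
orientation: [0.933, 0.143, 0.324, -0.059]
wrist_force: [-1.0, 0.6, -0.6]
opening: 23.3
grip_force: 78.4
[([554.0, 159.0, 68.0], 0.58)] [([555.0, 159.0, 70.0], 0.97)]
21.37 [552.6 158.3  40.1] [[0.742, 0.306, 0.597], [0.227, -0.952, 0.206], [0.631, -0.017, -0.776]] [-0.2  0.   0.6] 23.2 78.4
```

```bash
python3 -c "
from h import *
s=arm.read_state();print(np.round(s['q'],3),np.round(s['qvel'],3))"
```

```text
[ 0.244  0.211 -1.113 -0.434  0.055  3.1  ] [ 0.001 -0.011  0.002 -0.005 -0.001  0.001]
```

Joint 6 is at its limit, because with this tilt the yaw must be at least the base angle. I'll back the dowel out again, yaw to about 40°, and lay it diagonally, which fits easily in 218×158 mm.

```bash
python3 -m creep '[[[-0.5,-0.17,0],[0,0,0]],[[-0.6,-0.2,0.1],[0,0,0]],[[-0.6,-0.2,0.4],[0,0,0]],[[-0.6,-0.2,0.6],[0,0,0]],[[-0.5,-0.17,0.6],[0,0,0]],[[-0.2,0,0.2],[0,0,0]],[[0,0,0],[0,0,0]],[[0,0,0],[0,0,0]]]'|grep -E 'ee|wrist|grip'; python3 -m creep '[[[0,0,0],[0,0,1]],[[0,0,0],[0,0,1]],[[0,0,0],[0,0,1]],[[0,0,0],[0,0,1]],[[0,0,0],[0,0,1]],[[0,0,0],[0,0,0.5]],[[0,0,0],[0,0,0]],[[0,0,0],[0,0,0]]]'|grep -E 'ee|wrist|grip'; python3 -c "
from h import *
vision.snapshot('scene');vision.snapshot('top');print(pt('scene','dowel_center'),pt('top','dowel_center'),pt('top','wheel_holder'));st();print(np.round(arm.read_state()['q'],2))"
```

```text
ee_pos: [433.2, 120.7, 117.0]
wrist_force: [0.1, 0.0, -0.1]
grip_force: 78.4
ee_pos: [432.7, 119.8, 113.1]
wrist_force: [0.6, 0.4, -1.0]
grip_force: 78.5
[([435.0, 123.0, 148.0], 0.96)] [([437.0, 125.0, 148.0], 0.93), ([744.0, 87.0, 4.0], 0.71)] [([536.0, -376.0, 17.0], 0.65), ([372.0, 125.0, -0.0], 0.55)]
22.95 [431.3 120.9 113.5] [[0.604, 0.641, 0.473], [0.49, -0.768, 0.413], [0.628, -0.017, -0.778]] [-0.4 -0.4 -1.1] 23.2 78.5
[-0.11 -0.12 -1.08  0.11  0.48  2.47]
```

```bash
python3 -m creep '[[[0,0.7,0],[0,0,0]],[[0,1,0],[0,0,0]],[[0,1,0],[0,0,0]],[[0,1,0],[0,0,0]],[[0.4,0.8,-0.2],[0,0,0]],[[0.7,0.4,-0.5],[0,0,0]],[[0.7,0.1,-0.6],[0,0,0]],[[0.1,0,-0.6],[0,0,0]]]'|grep -E 'ee|wrist|grip'; python3 -m creep '[[[0,0,0],[0,0,0]],[[0,0,0],[0,0,0]]]'|grep -E 'ee|wrist|grip'; python3 -c "
from h import *
vision.snapshot('scene');vision.snapshot('top');print(pt('scene','dowel_center'),pt('top','dowel_center'));st();print(np.round(arm.read_state()['q'],2))"
```

```text
ee_pos: [514.5, 324.7, 41.2]
wrist_force: [1.5, 0.1, -0.9]
grip_force: 78.6
ee_pos: [505.6, 319.3, 35.2]
wrist_force: [-0.3, 0.0, -0.7]
grip_force: 78.6
[([507.0, 322.0, 71.0], 0.85)] [([512.0, 324.0, 71.0], 0.76), ([507.0, 324.0, -0.0], 0.64)]
23.98 [508.2 320.   39.7] [[0.603, 0.64, 0.476], [0.489, -0.768, 0.413], [0.63, -0.017, -0.776]] [-0.5 -0.2  0.1] 23.2 78.6
[ 0.47  0.25 -1.04 -0.39  0.15  2.98]
```

```bash
python3 -m creep '[[[0,0,-0.3],[0,0,0]],[[0,0,-0.4],[0,0,0]],[[0,0,-0.35],[0,0,0]],[[0,0,-0.2],[0,0,0]],[[0,0,0],[0,0,0]],[[0,0,0],[0,0,0]]]'|grep -E 'ee|wrist'; python3 -m creep '[[[0,0,-0.04],[0,0,0]],[[0,0,0],[0,0,0]],[[0,0,0],[0,0,0]]]'| grep -E 'ee|wrist';python3 -m creep '[[[0,0,-0.04],[0,0,0]],[[0,0,0],[0,0,0]],[[0,0,0],[0,0,0]]]'| grep -E 'ee|wrist'
```

```text
ee_pos: [508.2, 319.8, -11.1]
wrist_force: [0.4, 0.1, 0.1]
ee_pos: [508.7, 320.1, -12.5]
wrist_force: [-0.0, -0.7, -0.9]
ee_pos: [508.0, 319.8, -15.3]
wrist_force: [-0.5, -0.2, -0.2]
```

```bash
python3 -m creep '[[[0,0,-0.04],[0,0,0]],[[0,0,0],[0,0,0]],[[0,0,0],[0,0,0]]]'| grep -E 'ee|wrist'; python3 -m creep '[[[0,0,-0.03],[0,0,0]],[[0,0,0],[0,0,0]],[[0,0,0],[0,0,0]]]'| grep -E 'ee|wrist'
```

```text
ee_pos: [508.2, 319.9, -16.6]
wrist_force: [-2.3, -1.6, 5.0]
ee_pos: [508.3, 320.0, -16.6]
wrist_force: [-7.9, -6.3, 15.6]
```

```bash
python3 -m creep '[[[0,0,0],[0,0,0]],[[0,0,0],[0,0,0]],[[0,0,0],[0,0,0]],[[0,0,0],[0,0,0]],[[0,0,0.3],[0,0,0]],[[0,0,0.8],[0,0,0]],[[0,0,1],[0,0,0]],[[0,0,0.9],[0,0,0]]]' 0.1|grep -E 'ee|wrist|open'; python3 -c "
from h import *
vision.snapshot('scene');vision.snapshot('top');print(pt('scene','dowel_center'),pt('top','dowel_center'),pt('scene','scraper'),pt('top','scraper'))"; python3 -m creep '[[[-0.6,-0.4,0],[0,0,0]],[[-0.6,-0.7,0],[0,0,0]],[[-0.4,-0.8,0],[0,0,-1]],[[0,-0.8,0],[0,0,-1]],[[0,-0.8,0],[0,0,-1]],[[0,-0.8,0],[0,0,-1]],[[0,-0.8,0],[0,0,-1]],[[0,-0.8,0],[0,0,-1]]]' -0.1|grep -E 'ee|wrist|open';python3 -m creep '[[[0,0,0],[0,0,-0.5]],[[0,0,0],[0,0,0]],[[0,0,0],[0,0,0]]]';python3 -c "
from h import *
st();print(np.round(arm.read_state()['q'],2))"
```

```text
ee_pos: [506.9, 319.3, 102.2]
wrist_force: [1.5, 1.0, -0.3]
opening: 38.8
[([507.0, 319.0, 17.0], 0.65)] [([514.0, 323.0, 19.0], 0.54)] [([612.0, 118.0, 0.0], 0.56), ([520.0, -341.0, -1.0], 0.32)] [([612.0, 117.0, 3.0], 0.72)]
ee_pos: [441.4, 82.3, 98.9]
wrist_force: [0.2, 0.7, -0.8]
opening: 47.1
time_s: 27.37
ee_pos: [442.6, 83.8, 99.9]
orientation: [0.937, 0.111, 0.328, -0.048]
wrist_force: [0.0, 0.5, -0.9]
opening: 46.9
grip_force: 0.0
27.37 [442.6  83.8  99.9] [[0.76, 0.24, 0.604], [0.177, -0.971, 0.163], [0.625, -0.017, -0.78]] [ 0.   0.5 -0.9] 46.9 0.0
[ 0.11 -0.17 -1.21 -0.14  0.1   3.05]
```

```bash
python3 -m creep '[[[0.65,0.16,-0.3],[0,0,0]],[[0.65,0.16,-0.4],[0,0,0]],[[0.65,0.16,-0.45],[0,0,0]],[[0.65,0.16,-0.5],[0,0,0]],[[0,0,0],[0,0,0]],[[0,0,0],[0,0,0]]]'| grep -E 'ee|wrist'; python3 -m creep '[[[0.4,0.1,-0.35],[0,0,0]],[[0.4,0.1,-0.35],[0,0,0]],[[0.4,0.1,-0.35],[0,0,0]],[[0.35,0.1,-0.25],[0,0,0]],[[0,0,0],[0,0,0]],[[0,0,0],[0,0,0]]]';python3 -c "
from h import *
st();print(np.round(arm.read_state()['q'],2));vision.snapshot('top');print(pt('top','scraper'))"
```

```text
ee_pos: [547.1, 110.7, 31.8]
wrist_force: [-1.1, -0.0, 0.3]
time_s: 28.37
ee_pos: [609.1, 125.9, -15.9]
orientation: [0.936, 0.111, 0.329, -0.048]
wrist_force: [-1.4, 0.0, -0.0]
opening: 46.8
grip_force: 0.0
28.37 [609.1 125.9 -15.9] [[0.758, 0.24, 0.606], [0.177, -0.971, 0.164], [0.628, -0.017, -0.778]] [-1.4  0.  -0. ] 46.8 0.0
[ 0.17  0.41 -1.07 -0.59  0.06  3.1 ]
[([613.0, 116.0, 4.0], 0.95)]
```

```bash
python3 -m creep '[[[0,0,-0.13],[0,0,0]],[[0,0,0],[0,0,0]],[[0,0,0],[0,0,0]]]'| grep -E 'ee|wrist'; python3 -m creep '[[[0,0,0],[0,0,0]],[[0,0,0],[0,0,0]],[[0,0,0],[0,0,0]],[[0,0,0],[0,0,0]],[[0,0,0],[0,0,0]],[[0,0,0],[0,0,0]],[[0,0,0],[0,0,0]]]' 1 80;  python3 -m creep '[[[0,0,0.15],[0,0,0]],[[0,0,0.25],[0,0,0]],[[0,0,0.2],[0,0,0]],[[0,0,0],[0,0,0]],[[0,0,0],[0,0,0]]]' | grep -E 'ee|wrist|open|grip';python3 -c "
from h import *
vision.snapshot('scene');vision.snapshot('top');print(pt('scene','scraper'),pt('top','scraper'))"
```

```text
ee_pos: [609.1, 125.2, -21.3]
wrist_force: [0.4, -0.3, 0.1]
time_s: 29.3
ee_pos: [610.9, 125.3, -20.4]
orientation: [0.936, 0.11, 0.331, -0.048]
wrist_force: [-1.5, -0.9, 5.3]
opening: 17.5
grip_force: 77.3
ee_pos: [610.1, 125.4, 3.2]
wrist_force: [0.3, -0.2, -1.4]
opening: 17.2
grip_force: 77.0
[([614.0, 127.0, 24.0], 0.6)] [([612.0, 124.0, 26.0], 0.79), ([508.0, 326.0, 0.0], 0.23)]
```

```bash
python3 -m creep '[[[-0.5,-0.12,0.1],[0,0,0]],[[-0.6,-0.15,0.15],[0,0,0]],[[-0.6,-0.15,0.6],[0,0,0]],[[-0.3,-0.08,0.6],[0,0,0]],[[-0.2,-0.05,0.6],[0,0,0]],[[-0.7,-0.18,0],[0,0,0]],[[-0.7,-0.18,0],[0,0,0]],[[-0.7,-0.18,0],[0,0,0]]]' | grep -E 'ee|wrist|open|grip'; python3 -m creep '[[[-0.4,-0.1,0.3],[0,0,0]],[[0,0,0],[0,0,0]],[[0,0,0],[0,0,0]]]'| grep -E 'ee|wrist|open|grip'; python3 -c "
from h import *
vision.snapshot('scene');vision.snapshot('top');print(pt('scene','scraper'),pt('top','scraper'))"; python3 -m creep '[[[0,-0.5,0.2],[0,0,-1]],[[0,-0.9,0],[0,0,-1]],[[0,-1,0],[0,0,-0.4]],[[0,-1,0],[0,0,0]],[[0,-1,0],[0,0,0]],[[0,-1,0],[0,0,0]],[[0,-1,0],[0,0,0]],[[0,-1,0],[0,0,0]]]'| grep -E 'ee|wrist|open|grip'
```

```text
ee_pos: [437.1, 81.6, 84.8]
wrist_force: [-0.4, 0.5, -0.9]
opening: 17.7
grip_force: 77.1
ee_pos: [421.8, 77.6, 97.2]
wrist_force: [0.1, 0.4, -0.2]
opening: 18.0
grip_force: 77.2
[([424.0, 78.0, 120.0], 0.65)] [([427.0, 76.0, 124.0], 0.75), ([745.0, 88.0, 3.0], 0.62)]
ee_pos: [422.4, -204.0, 103.7]
wrist_force: [1.1, -0.8, -0.5]
opening: 18.1
grip_force: 77.3
```

```bash
python3 -m creep '[[[0,-0.9,0],[0,0,0]],[[0,-0.9,0],[0,0,0]],[[0.5,-0.3,0],[0,0,0]],[[0.8,0,-0.3],[0,0,0]],[[0.8,0,-0.5],[0,0,0]],[[0.6,0,-0.5],[0,0,0]],[[0,0,-0.3],[0,0,0]],[[0,0,0],[0,0,0]]]'| grep -E 'ee|wrist|open|grip';python3 -m creep '[[[0,0,0],[0,0,0]],[[0,0,0],[0,0,0]]]' | grep wrist; python3 -c "
from h import *
vision.snapshot('scene');vision.snapshot('top');print(pt('scene','scraper'),pt('top','scraper'),pt('scene','wash_in'),pt('top','pastry_wheel'));st()"
```

```text
ee_pos: [530.4, -283.5, 35.5]
wrist_force: [-1.6, 0.8, -1.2]
opening: 17.6
grip_force: 77.3
wrist_force: [0.0, 0.4, -1.8]
[([533.0, -283.0, 61.0], 0.66)] [([532.0, -286.0, 64.0], 0.88)] [([519.0, -344.0, 13.0], 0.68)] [([532.0, -379.0, 13.0], 0.9), ([503.0, 330.0, -1.0], 0.66)]
32.83 [ 530.6 -285.6   41.1] [[0.778, 0.076, 0.624], [0.05, -0.997, 0.06], [0.627, -0.015, -0.779]] [-0.1  0.5  0.1] 17.7 77.3
```

```bash
python3 -m creep '[[[0.03,-0.38,0],[0,0,0]],[[0,0,-0.3],[0,0,0]],[[0,0,-0.35],[0,0,0]],[[0,0,-0.3],[0,0,0]],[[0,0,-0.15],[0,0,0]],[[0,0,0],[0,0,0]],[[0,0,0],[0,0,0]]]'| grep -E 'ee|wrist'; python3 -m creep '[[[0,0,-0.05],[0,0,0]],[[0,0,0],[0,0,0]],[[0,0,0],[0,0,0]]]'| grep -E 'ee|wrist';python3 -m creep '[[[0,0,-0.04],[0,0,0]],[[0,0,0],[0,0,0]],[[0,0,0],[0,0,0]]]'| grep -E 'ee|wrist'
```

```text
ee_pos: [531.7, -300.3, -3.8]
wrist_force: [-0.3, -0.3, -0.9]
ee_pos: [532.1, -300.4, -5.3]
wrist_force: [0.3, -0.6, -0.3]
ee_pos: [533.6, -300.4, -5.4]
wrist_force: [0.0, 1.9, 6.5]
```

```bash
python3 -m creep '[[[0,0,0],[0,0,0]],[[0,0,0],[0,0,0]],[[0,0,0],[0,0,0]],[[0,0,0],[0,0,0]],[[0,0,0.2],[0,0,0]],[[0,0,0.6],[0,0,0]],[[0,0,1],[0,0,0]],[[0,0,0.8],[0,0,0]]]' 0.3|grep -E 'ee|wrist|open'; python3 -m creep '[[[-0.5,0,0],[0,0,0]],[[-0.8,-0.2,0],[0,0,0]],[[-0.9,-0.3,0],[0,0,0]],[[-0.9,-0.3,0],[0,0,0]],[[-0.9,-0.3,0],[0,0,0]],[[-0.5,-0.2,0],[0,0,0]],[[0,0,0],[0,0,0]]]' 1 30|grep -E 'ee|wrist|open'; python3 -c "
from h import *
a=vision.snapshot('scene');b=vision.snapshot('top');st();print(np.round(arm.read_state()['q'],2))
for n in ('scraper','pastry_wheel','wash_in','wash_front','dowel_center'):print(n,pt('scene',n),pt('top',n))
A=cv2.resize(a[100:280,200:350],(400,480));B=cv2.resize(b[210:360,410:535],(400,480));cv2.imwrite('pics/e1.png',np.hstack([A,B]))"
```

```text
ee_pos: [531.1, -299.5, 97.2]
wrist_force: [0.6, -0.9, 0.6]
opening: 30.2
ee_pos: [348.7, -354.2, 96.1]
wrist_force: [0.7, -0.3, -0.1]
opening: -0.1
35.27 [ 351.2 -353.    96.4] [[0.778, 0.075, 0.623], [0.048, -0.997, 0.06], [0.626, -0.017, -0.78]] [0.6 0.9 0.3] -0.2 0.0
[-1.24  0.18 -0.78  0.43  0.66  1.89]
scraper [([535.0, -301.0, 15.0], 0.65), ([543.0, -382.0, 19.0], 0.41)] [([537.0, -301.0, 19.0], 0.66)]
pastry_wheel [([543.0, -384.0, 16.0], 0.56), ([521.0, -346.0, 8.0], 0.28)] [([534.0, -378.0, 14.0], 0.89)]
wash_in [([518.0, -346.0, 14.0], 0.67)] []
wash_front [([405.0, -354.0, 29.0], 0.65)] [([401.0, -360.0, 24.0], 0.98), ([750.0, -23.0, -2.0], 0.38)]
dowel_center [([513.0, 324.0, 20.0], 0.77), ([508.0, 316.0, 8.0], 0.19)] [([516.0, 323.0, 22.0], 0.69)]
```

View pics/e1.png

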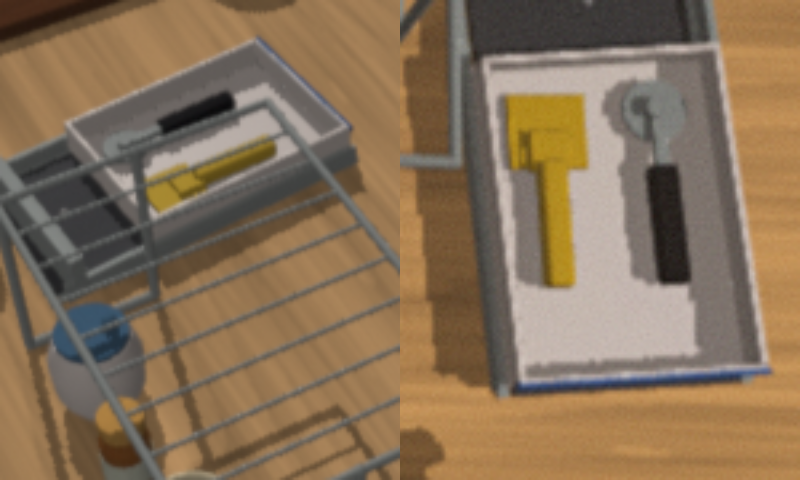

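Both tools lie flat in the wash tray (right: scraper 505–585 px, wheel 625–690 px), clear of each other and the walls. Next I'll push the front wall.

```bash
python3 -m creep '[[[0,0,-0.4],[0,0,0]],[[0,-0.05,-0.8],[0,0,0]],[[0,0,-0.8],[0,0,0]],[[0,0,-0.4],[0,0,0]],[[0.3,0,0],[0,0,0]],[[0.5,0,0],[0,0,0]],[[0.4,0,0],[0,0,0]],[[0,0,0],[0,0,0]]]'| grep -E 'ee|wrist';python3 -m creep '[[[0.15,0.01,0],[0,0,0]],[[0.15,0.01,0],[0,0,0]],[[0,0,0],[0,0,0]],[[0,0,0],[0,0,0]]]'| grep -E 'ee|wrist';python3 -m creep '[[[0.15,0.01,0],[0,0,0]],[[0.15,0.01,0],[0,0,0]],[[0,0,0],[0,0,0]]]'| grep -E 'ee|wrist'
```

```text
ee_pos: [402.1, -354.8, 0.9]
wrist_force: [-0.4, -0.4, 0.9]
ee_pos: [411.6, -353.3, 0.5]
wrist_force: [0.4, -0.4, 0.4]
ee_pos: [424.4, -352.8, 0.7]
wrist_force: [-0.0, -0.7, -1.1]
```

```bash
python3 -m creep '[[[0.1,0.01,0],[0,0,0]],[[0.1,0.01,0],[0,0,0]],[[0.1,0.01,0],[0,0,0]],[[0.1,0.01,0],[0,0,0]]]'| grep -E 'ee|wrist';python3 -m creep '[[[0.12,0.01,0],[0,0,0]],[[0.12,0.01,0],[0,0,0]],[[0.12,0.01,0],[0,0,0]],[[0.12,0.01,0],[0,0,0]]]'| grep -E 'ee|wrist';python3 -c "
from h import *
vision.snapshot('scene');vision.snapshot('top');print(pt('scene','wash_in'),pt('top','wash_in'),pt('scene','wash_front'))"
```

```text
ee_pos: [440.0, -351.1, 0.3]
wrist_force: [-2.5, -0.5, 0.4]
ee_pos: [459.4, -349.3, 0.4]
wrist_force: [-1.3, -0.9, 0.5]
[([560.0, -343.0, 15.0], 0.72)] [([556.0, -340.0, 14.0], 0.72)] []
```

```bash
python3 -m creep '[[[0.12,0.01,0],[0,0,0]],[[0.12,0.01,0],[0,0,0]],[[0.12,0.01,0],[0,0,0]]]'| grep -E 'ee|wrist';python3 -m creep '[[[0.08,0.01,0],[0,0,0]],[[0.08,0.01,0],[0,0,0]]]'| grep -E 'ee|wrist';python3 -m creep '[[[0.05,0.01,0],[0,0,0]],[[0.05,0.0,0],[0,0,0]]]'| grep -E 'ee|wrist';python3 -c "
from h import *
vision.snapshot('scene');vision.snapshot('top');print(pt('scene','wash_in'),pt('top','wash_in'),pt('scene','wash_base'),pt('top','wash_base'))"
```

```text
ee_pos: [473.2, -347.7, 0.1]
wrist_force: [-2.0, 0.6, -0.4]
ee_pos: [478.8, -347.3, -0.1]
wrist_force: [-11.4, -1.1, 7.2]
ee_pos: [483.1, -346.8, 0.0]
wrist_force: [-6.7, 0.9, 2.2]
[([582.0, -343.0, 14.0], 0.56), ([744.0, 90.0, -3.0], 0.29)] [([579.0, -339.0, 14.0], 0.77), ([467.0, -352.0, 22.0], 0.74)] [] [([519.0, -344.0, -2.0], 0.96)]
```

```bash
python3 -m creep '[[[0.05,0.0,0],[0,0,0]],[[0,0,0],[0,0,0]]]'| grep -E 'ee|wrist';python3 -m creep '[[[0.05,0.01,0],[0,0,0]],[[0,0,0],[0,0,0]]]'| grep -E 'ee|wrist';python3 -m creep '[[[0.05,0.0,0],[0,0,0]],[[0,0,0],[0,0,0]]]'| grep -E 'ee|wrist';python3 -c "
from h import *
vision.snapshot('scene');vision.snapshot('top');print(pt('scene','wash_in'),pt('top','wash_in'))"
```

```text
ee_pos: [486.1, -347.1, 0.6]
wrist_force: [0.9, 0.0, -0.1]
ee_pos: [488.2, -346.7, 0.6]
wrist_force: [-0.1, -0.1, -0.3]
ee_pos: [488.4, -346.7, 0.0]
wrist_force: [-9.4, -0.8, 4.9]
[([588.0, -342.0, 13.0], 0.7)] [([586.0, -337.0, 13.0], 0.71)]
```

It snapped over: the force fell to 0, then came firm contact at the stop. I'll back off and verify.

```bash
python3 -m creep '[[[-0.2,0,0],[0,0,0]],[[-0.7,0,0],[0,0,0]],[[-0.8,0,0.3],[0,0,0]],[[-0.5,0,0.8],[0,0,0]],[[0,0,0.8],[0,0,0]],[[0,0,0.5],[0,0,0]],[[0,0,0],[0,0,0]],[[0,0,0],[0,0,0]]]'| grep -E 'time|ee|wrist';python3 -c "
from h import *
a=vision.snapshot('scene');b=vision.snapshot('top')
for n in ('scraper','pastry_wheel','wash_in','wash_front','dowel_center','egg_cup','honey_jar','wheel_holder'):print(n,pt('scene',n),pt('top',n))
A=cv2.resize(a[80:420,170:510],(400,400));B=cv2.resize(b[120:350,120:530],(400,224));cv2.imwrite('pics/e2.png',np.hstack([A,cv2.copyMakeBorder(B,0,176,0,0,0)]))"
```

```text
time_s: 40.18
ee_pos: [402.0, -347.9, 98.0]
wrist_force: [-0.5, 0.7, -0.7]
scraper [([601.0, -295.0, 15.0], 0.64)] [([600.0, -293.0, 18.0], 0.69), ([603.0, -372.0, 12.0], 0.42)]
pastry_wheel [([609.0, -375.0, 18.0], 0.78)] [([602.0, -369.0, 14.0], 0.71)]
wash_in [([584.0, -343.0, 12.0], 0.56)] [([587.0, -338.0, 15.0], 0.7)]
wash_front [([471.0, -347.0, 33.0], 0.73)] []
dowel_center [([514.0, 321.0, 17.0], 0.58)] [([513.0, 323.0, 19.0], 0.93)]
egg_cup [([398.0, -96.0, -2.0], 0.76), ([734.0, -119.0, 2.0], 0.51)] [([471.0, -353.0, 25.0], 0.66)]
honey_jar [([393.0, 12.0, -1.0], 0.59)] [([468.0, -350.0, 26.0], 0.72), ([388.0, 4.0, 3.0], 0.62)]
wheel_holder [([365.0, 123.0, -1.0], 0.71), ([733.0, -117.0, 2.0], 0.54)] [([369.0, 123.0, 2.0], 0.79)]
```

View pics/e2.png

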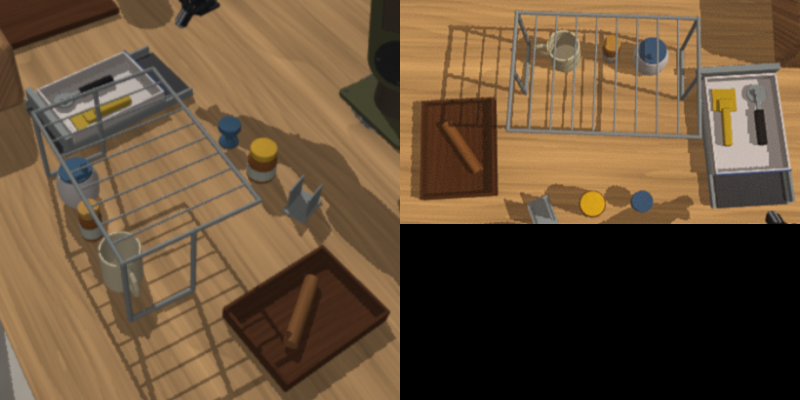

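The tray sits flush against its end stop, (703–782, 70–75) in the top view. The scraper and wheel lie flat in it, the dowel lies inside the wooden tray, and the other things are where they were.

```bash
python3 -c "
from cell import job
print(job.job_done())"
```

```text
the job is handed in; nothing more can be done
None
```

The job is handed in at about 40 s: the dowel lies in the wooden tray, the pastry wheel and scraper lie flat in the wash tray, and the wash tray is clicked home and stayed there after I backed off.

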